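# Pump the bench lift level and slide the tin across to the stand

### The arm

A 6-joint arm with a two-finger parallel gripper is mounted at the origin on a cart in front of the work surface, level with it; the furniture and walls round the work are solid. World frame = base frame: x ahead of the robot, y to its left, z up, the work surface at z = 0. Lengths are in m, angles in rad, forces in N, time in s.
With the tool pointing down it reaches from about 0.275 to 0.75 m from the base axis. Payload 10.2 kg.
Tool frame: the origin (TCP) lies at the very end of the fingers, on their centre line; the grasp point (between the pads) lies 19 mm behind it; z points along the fingers, y is the direction in which the jaws open and shut (so a half turn about z gives the same grasp; the last joint's range is limited). The gripper opens to 85 mm and grips with 20 to 120 N. Pads are 22 mm wide; open, the fingers measure 114 mm over their backs; the gripper's body (76 mm by 85 mm) begins 54 mm behind the grasp point. The pads swing forward as they close: fully open they stand 13 mm farther back than shut.
Start: joints at [0.98, 0.313, 1.498, -0, 1.331, -0.223], TCP at [0.189, 0.49, 0.231] pointing down, gripper open.
Joint ranges: [-2.94, 2.94], [-0.97, 2.17], [0.19, 2.56], [-1.23, 4.37], [0.02, 3.11], [-2.88, 2.88]. Speed limits (rad/s): [2.39, 2.39, 3.01, 3.14, 3.14, 3.14].

### API

Orientations are given as a 3x3 rotation matrix whose columns are the frame's x, y, z axes.
In Python, from workcell import readout, eyes, job gives the robot as it stands.
- The arm moves only by the shell command python3 -m pendant 'ROWS' [OPENING]. ROWS is JSON, a list that holds one entry, the list of rows, each a list of 6 numbers: the shift along the tool's x, y, z in mm, then the turn, a rotation vector about the tool's x, y, z in degrees. In form: [[[x, y, z, wx, wy, wz], ...]]. A call has 1 to 8 rows; each row is the pose to reach, as a shift and turn from the pose measured when the call began, along the tool's axes at that moment; what a row does not reach only later rows make up. A row lasts 1/10 s, in which the tool goes at most 50 mm and 8.59 degrees, less where a joint would pass 70% of its speed; a pose out of reach is approached as far as the arm can. A call with a gripper value outside its range is refused whole. OPENING is the closure in counts, from 0 (fully open) to 255 (shut), set as the call begins (- or left out, the last holds). The fingers move at their own pace and stop on an object; the grip force is fixed at half the most. Time passes only in rows, so rows that repeat a pose let the fingers close. It gives the time, the measured TCP pose, the force and the opening at its end, in the units of the state.
- readout.sense(): the state, without advancing time (a new reading comes with each control period).
- eyes.camera(name): name is "side" or "top"; returns the picture (384x512x3 uint8, red, green, blue); there is no depth.
- eyes.camera_params(name): a dict with "intrinsics" (3x3 intrinsics, pixels), "k1" (the pictures are not rectified: a ray, as slopes to the right and down, at radius r is drawn at 1 + k1 r^2 times it, then the intrinsics apply), "rvec" (rotation vector, rad) and "tvec" (3), from world to camera coordinates, as OpenCV has them. Camera axes: x right, y down, z forward; pixel columns grow to the right and rows downward; lengths in m; the calibration is good to about 2 mm. A picture is of the moment at which its call begins. camera_params takes no time and is no camera call.
- job.sign_off(): hands the job in, once; it reports no verdict.
The state is a dict: "time_s": time; "joint_pos": joint angles; "joint_velocities": joint speeds; "tau": joint torques, N m; "tool_pos": TCP position; "tcp_rot": TCP orientation; "force": force on the tool from outside, world axes, zero at the start; "ft_torque": the same for the moment, N m; "opening": finger opening in m.
Only numpy, scipy, OpenCV 4.12 (cv2) and the standard library are available. Lean on these libraries where they do the work, as an engineer would, in place of code of your own. Each camera call takes 0.05 s, during which the arm holds its last target. There are 200 camera calls.

### The job

Raise the tin on the small bench lift by pumping its sprung hand lever: full strokes down to the stop, letting the lever spring all the way back up between strokes, and no more strokes once the lift's platform is level with the top of the stand beside it. Then slide the tin across, upright and without lifting it, until the whole of it stands on the stand, and leave it there. Leave the other things on the bench where they are.

Things in the scene. Friction and masses are not known exactly. Their poses are not given: they have to be found in the camera images.
- lift: the hand-pumped bench lift, fixed to the bench: grey pump body (96 x 84 mm, 80 mm high) on a dark base plate, with a square aluminium platform 130 x 130 mm, 10 mm thick on a toothed steel ram above it. Origin at the ram's axis, at bench height. Its +y axis points from the lift to the stand, its -y axis along the pump lever; z up
- platform_top (a point): centre of the upper face of the lift's platform (130 x 130 mm). A full lever stroke raises it by one ratchet tooth, 14 mm (the first stroke 3 to 18 mm); it stays up when the lever goes back and cannot be lowered. Three or four full strokes bring it to about 3 mm above the stand's top; one more is 14 mm too high
- lever_grip (a point): centre of the pump lever's black grip (24 mm thick, 72 mm long), 27 mm from the lever's end, 145 mm from its pivot pin. The pin lies along the lift's x axis, 65 mm to the -y side of the lift's origin, 45 mm above the bench. At rest the lever slopes up and outward at 0.35 rad; press the grip down from above, about 65 mm, 8 to 14 N
- lift_lever (a joint): angle of the pump lever, rad: 0 at rest (up, held by a spring), about 0.47 pressed down to the stop; a full stroke is more than 0.41 down and then back to less than 0.06
- tin: metal paint tin standing on the lift's platform, 102 mm diameter, 120 mm tall, about 0.5 kg, too wide for the gripper. Origin at the centre of its underside, z up
- stand_top (a point): centre of the stand's upper face, 150 mm above the bench. The stand is fixed on the lift's +y side, 4 to 12 mm from the platform's edge: a grey top 170 x 170 mm on four steel legs, axes parallel to the lift's, with a steel lip 8 mm high along its far (+y) edge, 79 mm from the centre, that stops the tin
- jug: bystander: large pale plastic jug with a green cap, 348 mm tall. Origin at the centre of its underside
- tissue_box: bystander: white tissue box, 231 x 117 mm. Origin at the centre of its underside
- pen_pot: bystander: dark pot of pens, 150 mm tall. Origin at the centre of its underside
- beaker: bystander: clear beaker, 84 mm wide, 89 mm tall. Origin at the centre of its underside
- flask: bystander: clear conical flask, 131 mm tall. Origin at the centre of its underside
- wash_bottle: bystander: wash bottle with a bent spout, 196 mm tall. Origin at the centre of its underside
- petri: bystander: flat clear petri dish, 95 mm wide, 16 mm high. Origin at the centre of its underside
- tape_roll: bystander: roll of tape lying flat, 96 mm wide, 25 mm high. Origin at the centre of its underside
Mind the look-alikes: they are no part of the job. What is shaped like the tin but blue or orange is not meant.

How it is judged:
By the outcome, as a careful person would: the job done as asked, in the order asked, and still so for the second after the job is handed in, with the robot touching nothing.
It also fails if it takes over 59 s, if anything falls off the work surface, if the arm or the gripper's body presses on something with over 40 N, if the wrist force passes 120 N, or if a joint passes its speed limit or range.

## Working session

There is one attempt and no reset: what is moved stays moved. The work goes in short steps, Python scripts to look and compute and a shell command to move; the robot and the scene stay as the last step left them, time stands still between calls to the robot, and variables do not carry over. Pictures are saved under pics/ and viewed, about 8 in all and at most 12, crops included, and the job is handed in when it is done.

```bash
mkdir -p pics; ls; cat > h.py <<'E'
import numpy as np, cv2
from workcell import readout, eyes, job
def P(n):
    p=eyes.camera_params(n); return [np.array(p[k],float) for k in("intrinsics","rvec","tvec")]+[p["k1"]]
def proj(n,X):
    K,r,t,k=P(n); return cv2.projectPoints(np.array(X,float).reshape(-1,1,3),r,t,K,np.array([k,0,0,0,0.]))[0][:,0]
def ray(n,uv):
    K,r,t,k=P(n); R=cv2.Rodrigues(r)[0]
    d=cv2.undistortPoints(np.array(uv,float).reshape(-1,1,2),K,np.array([k,0,0,0,0.]))[:,0]
    return (-R.T@t.ravel()), np.c_[d,np.ones(len(d))]@R
def onz(n,uv,z):
    c,d=ray(n,uv); return c+d*((z-c[2])/d[:,2])[:,None]
def snap(n,f):
    im=eyes.camera(n); cv2.imwrite('pics/'+f,im[:,:,::-1]); return im
E
python3 - <<'E'
from h import *
a=snap('top','t0.png');b=snap('side','s0.png')
for n in('top','side'):
    c,d=ray(n,[[256,192]]);print(n,c,d)
s=readout.sense();print(s)
E
```

```text
pics
top [-0.50159437 -0.40198845  1.70765346] [[ 0.49338557  0.21776631 -0.84242466]]
side [-0.13481844 -1.16165421  0.6166638 ] [[ 0.45122059  0.82375313 -0.34391988]]
{'time_s': 0.1, 'joint_pos': array([ 9.79602999e-01,  3.13403572e-01,  1.49836114e+00,  2.51049776e-05,
        1.33097868e+00, -2.23403625e-01]), 'joint_velocities': array([-0.0005811 , -0.00239706, -0.0023569 , -0.00017915, -0.00059838,
       -0.00041986]), 'tau': array([ 2.53467944e-03, -4.12899005e+01, -2.60141534e+01, -2.15471064e-04,
        3.01195483e-03,  1.42021852e-05]), 'tool_pos': array([0.18864554, 0.48969775, 0.23078741]), 'tcp_rot': array([[-9.33122104e-01,  3.59559038e-01, -6.61615128e-04],
       [ 3.59559538e-01,  9.33121670e-01, -9.41840286e-04],
       [ 2.78720226e-04, -1.11674202e-03, -9.99999338e-01]]), 'force': array([-0.25103971, -0.02955716,  1.41548797]), 'ft_torque': array([-0.06467464,  0.03642982, -0.00709834]), 'opening': 0.08513827819149233}
```

View pics/t0.png

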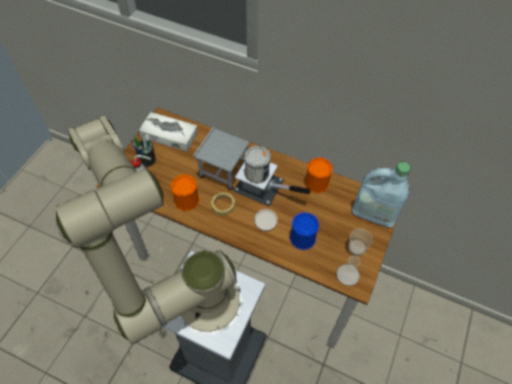

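View pics/s0.png

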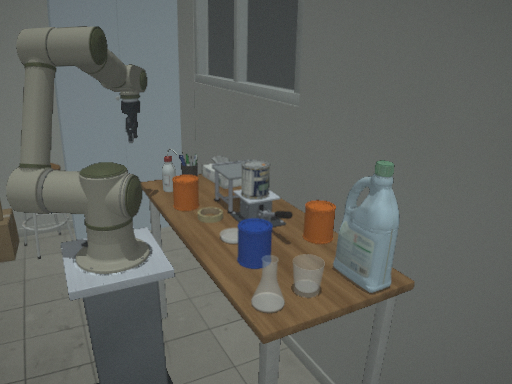

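Could be taken for the tin (top view): orange (185,192), orange (319,174), blue (305,230), and the metal one on the lift platform (257,163). I choose the last. Next is a close crop to check it and pick up features.

```bash
python3 - <<'E'
import cv2,numpy as np
a=cv2.imread('pics/t0.png')[115:215,190:320];b=cv2.imread('pics/s0.png')[140:240,200:330]
f=lambda x:cv2.resize(x,None,fx=6,fy=6,interpolation=cv2.INTER_CUBIC)
def g(x,u0,v0):
    y=f(x)
    for i in range(0,x.shape[1],20): cv2.putText(y,str(u0+i),(i*6,10),0,.4,(0,255,255),1);cv2.line(y,(i*6,0),(i*6,600),(0,255,255),1)
    for i in range(0,x.shape[0],20): cv2.putText(y,str(v0+i),(0,i*6+10),0,.4,(0,255,255),1);cv2.line(y,(0,i*6),(800,i*6),(0,255,255),1)
    return y
cv2.imwrite('pics/c1.png',g(a,190,115));cv2.imwrite('pics/c2.png',g(b,200,140))
E
```

```text
(no output)
```

View pics/c1.png

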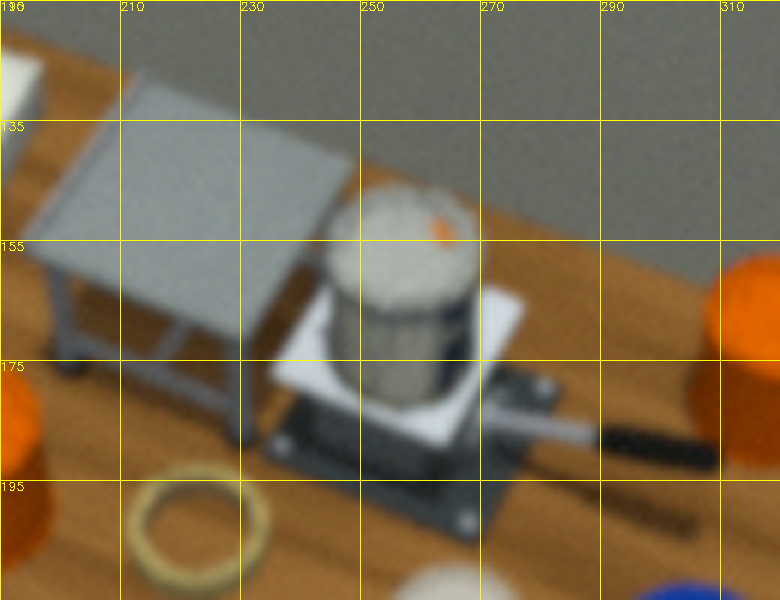

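View pics/c2.png

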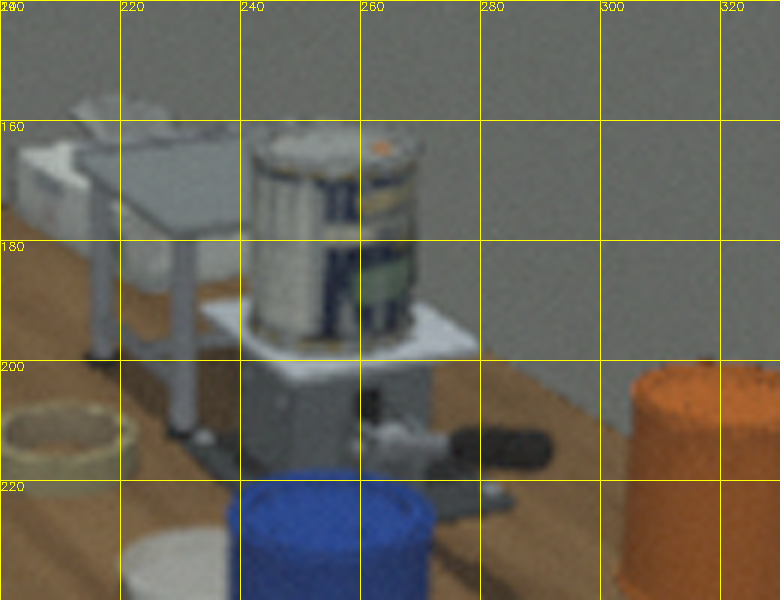

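```bash
cat > fit.py <<'E'
from h import *
from scipy.optimize import least_squares
def model(p):
    x,y,a,h,g,sx,tx,ty=p; c,s=np.cos(a),np.sin(a); W=lambda X:np.array(X)@np.array([[c,s,0],[-s,c,0],[0,0,1]])+[x,y,0]
    sy=65e-3+g+.085
    q=.145; gr=[0,-.065-q*np.cos(.35),.045+q*np.sin(.35)]
    T=W([[sx-.085,sy+.085,.15],[sx+.085,sy+.085,.15],[sx+.085,sy-.085,.15],[sx-.085,sy-.085,.15],[.065,-.065,h],[-.065,-.065,h],[-.065,.065,h],gr,[tx,ty,h+.12],[sx,sy,.15]])
    return T
tp=np.array([[193.7,155],[213,127.5],[248.7,141.7],[230.8,172.5],[277.5,165.5],[263.3,188.8],[235.3,176.7],[300,189.3],[257.8,156.2]])
sp=np.array([[213.3,166.7],[230.3,179.7],[234.2,191.3],[249.2,202.5],[279.7,197.5],[283.3,214.5],[255.8,165]])
si=[0,3,6,5,4,7,8]
def res(p):
    T=model(p); return np.r_[(proj('top',T[:9])-tp).ravel(),(proj('side',T[si])-sp).ravel()]
r=least_squares(res,[.5,0.1,0,.11,.008,0,0,0],loss='soft_l1')
if __name__=='__main__':
    print(np.round(r.x,4)); e=res(r.x).reshape(-1,2);print(np.round(e,1).tolist())
    T=model(r.x);print('grip',T[7],'tintop',T[8],'stand',T[9])
    for n in('top','side'): print(n,onz(n,[tp[3]] if n=='top' else [sp[1]],.15))
E
python3 fit.py
```

```text
[ 0.5359  0.0584 -0.0291  0.0969  0.0058  0.0033 -0.0123 -0.0133]
[[0.0, 0.8], [1.3, -0.5], [1.5, -0.4], [0.0, -1.2], [-0.5, -0.5], [-0.1, -0.3], [-0.9, -0.3], [1.0, 0.3], [0.1, 0.2], [-1.2, -0.7], [-1.8, -1.7], [-1.0, 0.1], [-1.0, 0.7], [1.0, 0.3], [0.9, 0.5], [0.0, -0.6]]
grip [ 0.53005667 -0.14269502  0.09472018] tintop [0.5232451  0.04548225 0.21689228] stand [0.54374642 0.21403365 0.15      ]
top [[0.45129674 0.12912688 0.15      ]]
side [[0.45415063 0.11084495 0.15      ]]
```

The crop confirms that the labelled metal tin stands on the lift platform, with its lid at (257.8,156.2) in the top view. The lever grip is at (300,189). Next I locate the neighbours and prepare a shift calculator.

```bash
cat >> h.py <<'E'
from scipy.spatial.transform import Rotation as Ro
def Rt(yaw,tilt=0):  # tool y along (cos yaw, sin yaw); tilt>0: tip leads toward lift +y
    y=np.array([np.cos(yaw),np.sin(yaw),0]); n=np.array([-np.sin(yaw),np.cos(yaw),0])
    z=np.sin(tilt)*n-np.cos(tilt)*np.array([0,0,1]); return np.c_[np.cross(y,z),y,z]
def go(pos,R):
    s=readout.sense(); C=np.array(s['tcp_rot']); print('shift',np.round(C.T@(np.array(pos)-s['tool_pos'])*1e3,1),'turn',np.round(np.degrees(Ro.from_matrix(C.T@R).as_rotvec()),1))
E
python3 - <<'E'
from h import *
print('orange R',onz('top',[[319,166]],.12),onz('side',[[320,208]],.12),'blue',onz('top',[[305,221]],.12),'jug',onz('top',[[403,169]],.348))
go([.529,-.15,.36],Rt(-.029))
go([.189,.49,.36],Rt(-.029))
E
```

```text
orange R [[ 0.65118093 -0.17053982  0.12      ]] [[ 0.63433026 -0.1937047   0.12      ]] blue [[ 0.38919241 -0.21299525  0.12      ]] jug [[ 0.5965552  -0.46982997  0.348     ]]
shift [-547.6 -474.7 -128.8] turn [-0.1  0.  70.6]
shift [  -0.2    0.3 -129.2] turn [-0.1  0.  70.6]
```

```bash
python3 -m pendant '[[[0,0,-50,0,0,8],[0,0,-100,0,0,16],[0,0,-130,0,0,24],[0,0,-130,0,0,33],[0,0,-130,0,0,41],[0,0,-130,0,0,50],[0,0,-130,0,0,58],[0,0,-130,0,0,66]]]' 255
python3 - <<'E'
from h import *
go([.527,-.15,.34],Rt(-.029))
E
```

```text
time_s: 0.9
tool_pos: [0.1887, 0.4897, 0.3604]
tcp_rot: [[-0.045, 0.999, -0.001], [0.999, 0.045, -0.002], [-0.002, -0.001, -1.0]]
force: [0.5, -0.5, 0.2]
opening: 0.0
shift [-654.3  309.2   21.1] turn [-0.1  0.1  4.2]
```

```bash
python3 -m pendant '[[[-44,20,0,0,0,0],[-88,41,0,0,0,0],[-132,62,0,0,0,1],[-176,83,0,0,0,2],[-220,104,0,0,0,3],[-264,125,0,0,0,4],[-308,145,0,0,0,4],[-352,166,0,0,0,4]]]'; python3 -m pendant '[[[-44,20,0,0,0,0],[-88,41,0,0,0,0],[-132,62,0,0,0,0],[-176,83,0,0,0,0],[-220,104,0,0,0,0],[-264,125,0,0,0,0],[-302,143,0,0,0,0],[-302,143,0,0,0,0]]]'
python3 - <<'E'
from h import *
go([.527,-.15,.16],Rt(-.029))
E
```

```text
time_s: 1.7
tool_pos: [0.3707, 0.1437, 0.3608]
tcp_rot: [[0.025, 1.0, -0.001], [1.0, -0.025, -0.002], [-0.002, -0.001, -1.0]]
force: [0.6, 0.4, -0.2]
opening: 0.0002
time_s: 2.5
tool_pos: [0.5069, -0.1657, 0.3589]
tcp_rot: [[0.029, 1.0, -0.004], [1.0, -0.029, -0.001], [-0.001, -0.004, -1.0]]
force: [-0.6, 1.2, 0.2]
opening: 0.0002
shift [ 16.4  20.4 198.8] turn [-0.2  0.  -0. ]
```

```bash
python3 -m pendant '[[[8,10,50,0,0,0],[16,20,100,0,0,0],[16,20,150,0,0,0],[16,20,199,0,0,0],[16,20,229,0,0,0],[16,20,229,0,0,0]]]'
python3 - <<'E'
from h import *
go([.527,-.15,.12],Rt(-.029))
a=snap('top','t1.png')[150:220,240:340];b=snap('side','s1.png')[160:230,230:330]
f=lambda x:cv2.resize(x[:,:,::-1],None,fx=5,fy=4.2,interpolation=cv2.INTER_CUBIC)
cv2.imwrite('pics/c3.png',np.vstack([f(a),f(b)]))
E
```

```text
time_s: 3.1
tool_pos: [0.5241, -0.1488, 0.1258]
tcp_rot: [[0.029, 1.0, -0.012], [1.0, -0.029, 0.004], [0.003, -0.012, -1.0]]
force: [-0.9, 1.5, 0.4]
opening: -0.0001
shift [-1.1  3.   5.7] turn [-0.7 -0.2  0. ]
```

View pics/c3.png

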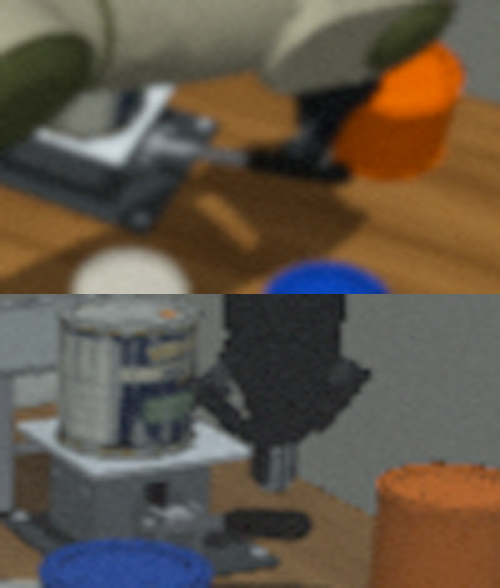

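```bash
python3 -m pendant '[[[0,0,15,0,0,0],[0,0,30,0,0,0],[0,0,45,0,0,0],[0,0,60,0,0,0],[0,0,75,0,0,0],[0,0,78,0,0,0],[0,0,78,0,0,0]]]'; python3 -m pendant '[[[0,0,4,0,0,0],[0,0,4,0,0,0]]]';python3 -m pendant '[[[0,0,4,0,0,0],[0,0,4,0,0,0]]]'
```

```text
time_s: 3.9
tool_pos: [0.5295, -0.1527, 0.0573]
tcp_rot: [[0.029, 1.0, 0.005], [1.0, -0.029, -0.007], [-0.006, 0.005, -1.0]]
force: [-0.2, -5.3, 9.6]
opening: -0.0
time_s: 4.1
tool_pos: [0.531, -0.1537, 0.0571]
tcp_rot: [[0.028, 1.0, 0.009], [1.0, -0.028, -0.009], [-0.009, 0.009, -1.0]]
force: [-5.2, 1.5, 9.4]
opening: -0.0001
time_s: 4.3
tool_pos: [0.5321, -0.1542, 0.0568]
tcp_rot: [[0.028, 1.0, 0.012], [1.0, -0.028, -0.011], [-0.011, 0.012, -1.0]]
force: [-7.3, 1.6, 9.8]
opening: 0.0
```

```bash
python3 - <<'E'
from h import *
go([.524,-.15,.025],Rt(-.029))
b=snap('side','s2.png')[160:250,230:340]
cv2.imwrite('pics/c4.png',cv2.resize(b[:,:,::-1],None,fx=5,fy=5,interpolation=cv2.INTER_CUBIC))
E
```

```text
shift [ 4.3 -8.6 31.6] turn [0.7 0.6 0.1]
```

View pics/c4.png

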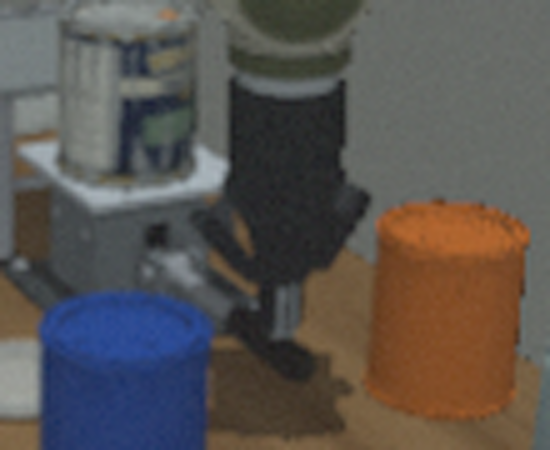

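The tip is on the grip at crop (280,320) and the lever is part-way down. The wings clear the orange tin. I keep pressing.

```bash
python3 -m pendant '[[[2,-3,10,0,0,0],[4,-6,20,0.7,0.6,0],[4,-8,26,0.7,0.6,0],[4,-8,30,0.7,0.6,0],[4,-8,30,0.7,0.6,0],[4,-8,30,0.7,0.6,0]]]'
```

```text
time_s: 4.95
tool_pos: [0.5306, -0.1529, 0.037]
tcp_rot: [[0.028, 0.999, 0.016], [1.0, -0.027, -0.009], [-0.008, 0.016, -1.0]]
force: [-8.8, 6.2, 60.5]
opening: 0.0
```

At the stop: 60 N at z = 0.037. I release slowly and check that the lever comes back.

```bash
python3 -m pendant '[[[0,-3,-15,0.5,0.9,0],[0,-6,-30,0.5,0.9,0],[0,-6,-45,0.5,0.9,0],[0,-6,-60,0.5,0.9,0],[0,-6,-75,0.5,0.9,0],[0,-6,-90,0.5,0.9,0],[0,-6,-90,0.5,0.9,0],[0,-6,-90,0.5,0.9,0]]]'
cat > look.py <<'E'
from h import *; import sys; from fit import r
i=sys.argv[1]; b=snap('side','s%s.png'%i)
p=r.x; c,s=np.cos(p[2]),np.sin(p[2])
# predicted rows of platform visible corners for heights
for h in (.097,.111,.125,.139,.153,.167):
    W=[[p[0]+c*x-s*y,p[1]+s*x+c*y,h] for x,y in((-.065,.065),(-.065,-.065),(.065,-.065))]
    print(h,np.round(proj('side',W),1).tolist())
b=b[110:240,200:340]
y=cv2.resize(b[:,:,::-1],None,fx=4.5,fy=4.5,interpolation=cv2.INTER_CUBIC)
cv2.imwrite('pics/k%s.png'%i,y)
go([.527,-.15,.125],Rt(-.029))
E
python3 look.py 3
```

```text
time_s: 5.75
tool_pos: [0.5234, -0.152, 0.1278]
tcp_rot: [[0.027, 1.0, 0.01], [1.0, -0.027, 0.006], [0.006, 0.009, -1.0]]
force: [-1.0, 0.8, 0.3]
opening: -0.0001
0.097 [[233.2, 191.4], [248.2, 203.1], [280.7, 197.8]]
0.111 [[233.2, 187.8], [248.3, 199.4], [280.9, 194.2]]
0.125 [[233.2, 184.3], [248.3, 195.6], [281.0, 190.5]]
0.139 [[233.2, 180.7], [248.4, 191.8], [281.2, 186.8]]
0.153 [[233.2, 177.1], [248.4, 188.0], [281.4, 183.1]]
0.167 [[233.2, 173.5], [248.5, 184.1], [281.5, 179.4]]
shift [2.  3.8 2.2] turn [ 0.5 -0.4  0.1]
```

View pics/k3.png

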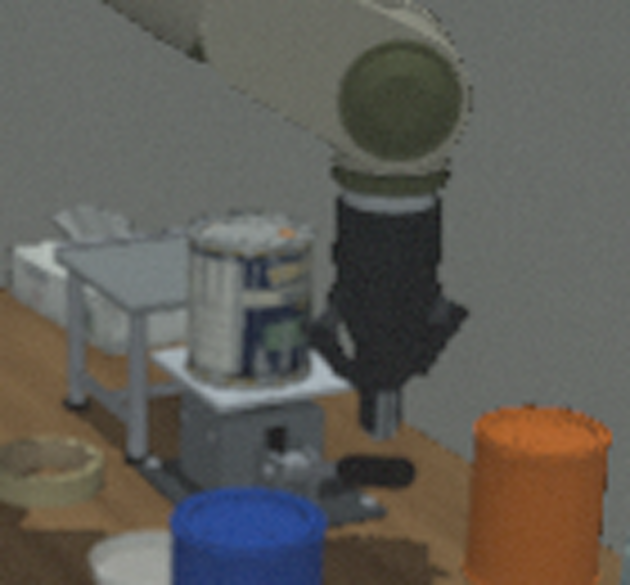

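The lever is back up at crop (375,470). The platform's near corner at crop (215,400) puts it about 14 mm higher, at about 0.111. I expect three more strokes and will track the tin's shift numerically.

```bash
python3 -m pendant '[[[2,4,15,0.5,0,0],[2,4,30,0.5,0,0],[2,4,45,0.5,0,0],[2,4,60,0.5,0,0],[2,4,75,0.5,0,0],[2,4,92,0.5,0,0],[2,4,97,0.5,0,0],[2,4,97,0.5,0,0]]]'; python3 - <<'E'
from h import *
go([.527,-.15,.029],Rt(-.029))
E
```

```text
time_s: 6.6
tool_pos: [0.5299, -0.1512, 0.0365]
tcp_rot: [[0.026, 1.0, 0.004], [1.0, -0.026, 0.002], [0.002, 0.004, -1.0]]
force: [-23.8, 1.5, 73.4]
opening: -0.0001
shift [ 1.2 -3.   7.5] turn [ 0.2 -0.1  0.2]
```

```bash
cat > trk.py <<'E'
from h import *; import sys
ref=cv2.imread('pics/s0.png')[:,:,::-1]; b=snap('side','s%s.png'%sys.argv[1])
f=lambda x:cv2.resize(np.ascontiguousarray(x),None,fx=8,fy=8,interpolation=cv2.INTER_CUBIC)
t=f(ref[166:196,244:266]); m=cv2.matchTemplate(f(b[136:204,238:272]),t,cv2.TM_CCOEFF_NORMED)
_,v,_,l=cv2.minMaxLoc(m); print('match %.2f shift px'%v,l[0]/8-6,l[1]/8-30)
go([.527,-.15,.125],Rt(-.029))
E
python3 -m pendant '[[[0,-3,-15,0,0,0],[0,-3,-30,0,0,0],[0,-3,-45,0,0,0],[0,-3,-60,0,0,0],[0,-3,-75,0,0,0],[0,-3,-90,0,0,0],[0,-3,-90,0,0,0],[0,-3,-90,0,0,0]]]'
python3 - <<'E'
import cv2,numpy as np
f=lambda x:cv2.resize(np.ascontiguousarray(x),None,fx=8,fy=8,interpolation=cv2.INTER_CUBIC)
r,b=cv2.imread('pics/s0.png'),cv2.imread('pics/s3.png')
print(np.array(cv2.minMaxLoc(cv2.matchTemplate(f(b[136:204,238:272]),f(r[166:196,244:266]),cv2.TM_CCOEFF_NORMED))[3])/8-[6,30])
E
python3 trk.py 4
```

```text
time_s: 7.4
tool_pos: [0.5264, -0.1511, 0.125]
tcp_rot: [[0.026, 1.0, 0.002], [1.0, -0.026, 0.003], [0.003, 0.002, -1.0]]
force: [-0.5, 0.6, 0.0]
opening: -0.0
[ 0.    -2.875]
match 0.99 shift px 0.125 -6.75
shift [ 1.1  0.8 -0.2] turn [ 0.1 -0.2  0.2]
```

Stroke 1 raised it about 11 mm and stroke 2 about 14 mm. Stroke 3 next.

```bash
python3 -m pendant '[[[0,0,15,0,0,0],[0,0,30,0,0,0],[0,0,45,0,0,0],[0,0,60,0,0,0],[0,0,75,0,0,0],[0,0,88,0,0,0],[0,0,94,0,0,0],[0,0,94,0,0,0]]]';  python3 -m pendant '[[[0,0,-15,0,0,0],[0,0,-30,0,0,0],[0,0,-45,0,0,0],[0,0,-60,0,0,0],[0,0,-75,0,0,0],[0,0,-90,0,0,0],[0,0,-90,0,0,0],[0,0,-90,0,0,0]]]'; python3 trk.py 5
```

```text
time_s: 8.25
tool_pos: [0.528, -0.1528, 0.0365]
tcp_rot: [[0.025, 1.0, 0.006], [1.0, -0.025, -0.001], [-0.001, 0.006, -1.0]]
force: [-21.1, 1.3, 63.4]
opening: -0.0004
time_s: 9.05
tool_pos: [0.5271, -0.1525, 0.1252]
tcp_rot: [[0.025, 1.0, 0.005], [1.0, -0.025, -0.001], [-0.001, 0.005, -1.0]]
force: [0.7, -0.1, -0.5]
opening: -0.0002
match 0.99 shift px 0.25 -10.625
shift [ 2.4 -0.  -0. ] turn [0.2 0.  0.2]
```

Before stroke 4, I check the level against the stand.

```bash
python3 look.py 6 | tail -1
```

```text
shift [2.4 0.  0. ] turn [0.2 0.  0.2]
```

View pics/k6.png

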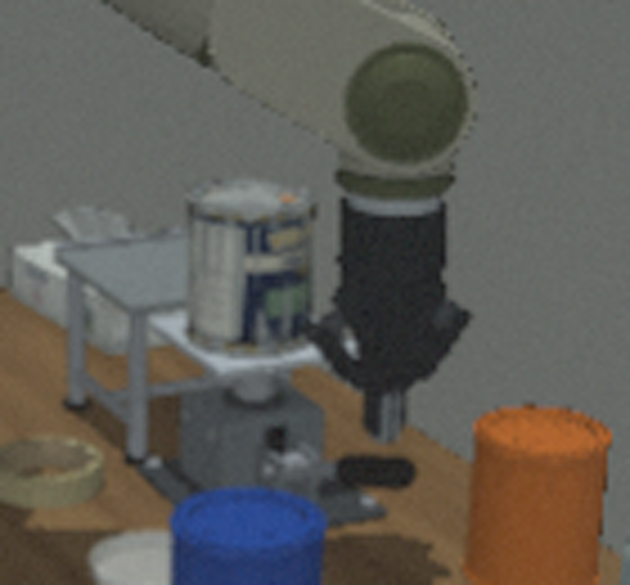

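The platform's near corner at crop (215,368), row 191.8, gives 0.139. It is one tooth short of 0.153, so I make one last stroke.

```bash
python3 -m pendant '[[[2,0,15,0,0,0],[2,0,30,0,0,0],[2,0,45,0,0,0],[2,0,60,0,0,0],[2,0,75,0,0,0],[2,0,88,0,0,0],[2,0,94,0,0,0],[2,0,94,0,0,0]]]';  python3 -m pendant '[[[0,0,-15,0,0,0],[0,0,-30,0,0,0],[0,0,-45,0,0,0],[0,0,-60,0,0,0],[0,0,-75,0,0,0],[0,0,-90,0,0,0],[0,0,-100,0,0,0],[0,0,-100,0,0,0]]]'; python3 trk.py 7
python3 - <<'E'
from h import *; from fit import r
p=r.x;c,s=np.cos(p[2]),np.sin(p[2])
L=lambda x,y,z:[p[0]+c*x-s*y,p[1]+s*x+c*y,z]
print(L(p[6],p[7],0))
go(L(-.010,-.17,.30),Rt(p[2],.5)); go(L(-.010,-.13,.19),Rt(p[2],.5))
print(L(-.010,-.13,.19))
E
```

```text
time_s: 9.95
tool_pos: [0.5291, -0.1524, 0.0368]
tcp_rot: [[0.025, 1.0, 0.009], [1.0, -0.025, -0.005], [-0.005, 0.009, -1.0]]
force: [-19.7, 1.5, 62.3]
opening: -0.0001
time_s: 10.75
tool_pos: [0.5286, -0.1521, 0.1373]
tcp_rot: [[0.025, 1.0, 0.01], [1.0, -0.025, -0.006], [-0.005, 0.01, -1.0]]
force: [-1.1, -0.5, -0.2]
opening: 0.0001
match 0.98 shift px 0.375 -14.5
shift [ 1.9 -1.4 11.4] turn [0.5 0.3 0.2]
[np.float64(0.5232450995523498), np.float64(0.04548225435940266), 0]
shift [  39.7   -6.8 -163.8] turn [ 0.4 28.9  0.4]
shift [ 80.2  -7.6 -54. ] turn [ 0.4 28.9  0.4]
[np.float64(0.5221337553527874), np.float64(-0.07122506027417308), 0.19]
```

```bash
python3 -m pendant '[[[0,-3,-30,0,8,0],[0,-7,-60,0,16,0],[20,-7,-60,0,24,0],[40,-7,-60,0.4,28.6,0.4],[60,-7,-56,0.4,28.6,0.4],[70,-7,-54,0.4,28.6,0.4],[70,-7,-54,0.4,28.6,0.4],[70,-7,-54,0.4,28.6,0.4]]]' 105
python3 - <<'E'
from h import *; from fit import r
p=r.x;c,s=np.cos(p[2]),np.sin(p[2])
L=lambda x,y,z:[p[0]+c*x-s*y,p[1]+s*x+c*y,z]
go(L(-.012,-.10,.19),Rt(p[2],.5))
q=np.array(readout.sense()['tool_pos'])-[p[0],p[1],0]; print('lift',q[0]*c+q[1]*s,-q[0]*s+q[1]*c,q[2])
a=snap('top','t8.png')[115:215,190:320];b=snap('side','s8.png')[120:220,200:330]
f=lambda x:cv2.resize(x[:,:,::-1],None,fx=4.5,fy=3,interpolation=cv2.INTER_CUBIC)
cv2.imwrite('pics/k8.png',np.vstack([f(a),f(b)]))
E
```

```text
time_s: 11.6
tool_pos: [0.5225, -0.0817, 0.1899]
tcp_rot: [[0.026, 1.0, 0.014], [0.88, -0.029, 0.474], [0.474, 0.0, -0.88]]
force: [-0.3, -0.0, -0.2]
opening: 0.0505
shift [35.6 -2.7 19.1] turn [ 0.   0.3 -0. ]
lift -0.009286019140993947 -0.14044431141333094 0.18992400029542048
```

View pics/k8.png

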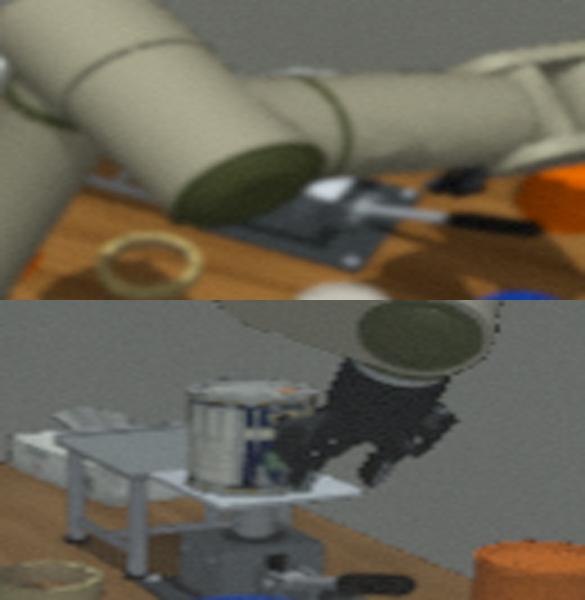

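The tin is upright and the platform is roughly flush with the stand. The fingers straddle behind the tin. I approach, then push slowly.

```bash
cat > st.py <<'E'
from h import *; from fit import r; import sys
p=r.x;c,s=np.cos(p[2]),np.sin(p[2])
L=lambda x,y,z:[p[0]+c*x-s*y,p[1]+s*x+c*y,z]
q=np.array(readout.sense()['tool_pos'])-[p[0],p[1],0]; print('lift',np.round([q[0]*c+q[1]*s,-q[0]*s+q[1]*c,q[2]],4))
go(L(-.012,float(sys.argv[1]),.188),Rt(p[2],.5))
E
python3 -m pendant '[[[18,-3,10,0,0,0],[36,-3,19,0,0,0],[48,-3,26,0,0,0],[57,-3,30,0,0,0],[64,-3,34,0,0,0],[71,-3,38,0,0,0],[78,-3,42,0,0,0],[85,-3,46,0,0,0]]]'; python3 st.py .03
```

```text
time_s: 12.5
tool_pos: [0.523, 0.0144, 0.1901]
tcp_rot: [[0.027, 1.0, 0.016], [0.881, -0.031, 0.473], [0.473, 0.002, -0.881]]
force: [0.8, -6.8, 2.5]
opening: 0.0499
lift [-0.0116 -0.0443  0.1901]
shift [64.5 -0.5 37. ] turn [ 0.1  0.4 -0.1]
```

```bash
python3 -m pendant '[[[8,0,4.5,0,0,0],[16,0,9,0,0,0],[24,0,13.5,0,0,0],[32,0,18,0,0,0],[40,0,22.5,0,0,0],[48,0,27,0,0,0],[56,0,32,0,0,0],[64,0,36,0,0,0]]]'; python3 st.py .09; python3 trk.py 9 | head -0
python3 - <<'E'
from h import *
b=snap('side','s10.png')[110:220,180:320]
cv2.imwrite('pics/k10.png',cv2.resize(b[:,:,::-1],None,fx=5,fy=5,interpolation=cv2.INTER_CUBIC))
E
```

```text
time_s: 13.3
tool_pos: [0.5254, 0.0879, 0.1887]
tcp_rot: [[0.027, 0.999, 0.017], [0.881, -0.032, 0.472], [0.472, 0.002, -0.881]]
force: [-0.2, -3.3, -0.6]
opening: 0.0502
lift [-0.0113  0.0292  0.1887]
shift [53.3 -0.8 29.4] turn [ 0.2  0.5 -0.1]Exception ignored on flushing sys.stdout:
BrokenPipeError: [Errno 32] Broken pipe
```

View pics/k10.png

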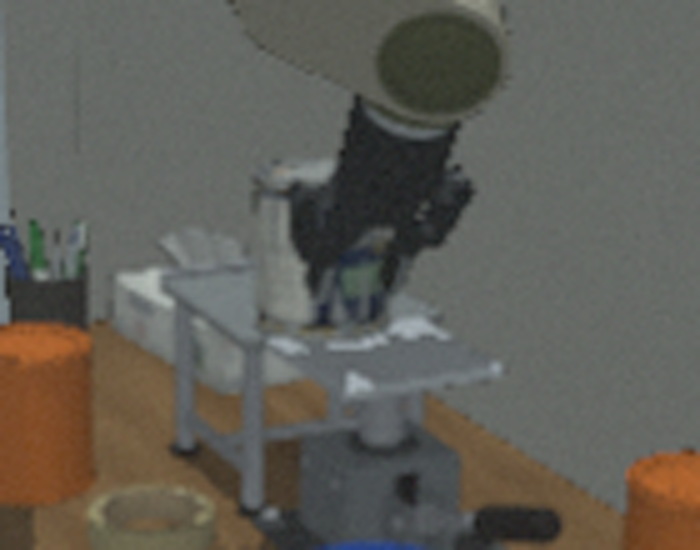

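The tin is upright and crossing onto the stand, with its base near crop (320,325). I continue.

```bash
python3 -m pendant '[[[8,0,4.5,0,0,0],[16,0,9,0,0,0],[24,-1,13.5,0,0,0],[32,-1,18,0,0,0],[40,-1,22.5,0,0,0],[48,-1,27,0,0,0],[55,-1,31,0,0,0],[60,-1,34,0,0,0]]]'; python3 -m pendant '[[[0,0,0,0,0,0],[-15,0,-8,0,0,0],[-40,0,-21,0,0,0],[-75,0,-40,0,0,0],[-110,0,-58,0,0,0],[-145,0,-76,0,0,0],[-145,0,-76,0,0,0]]]'; python3 st.py .1
python3 - <<'E'
from h import *
b=snap('side','s11.png')[100:210,180:320]
cv2.imwrite('pics/k11.png',cv2.resize(b[:,:,::-1],None,fx=5,fy=5,interpolation=cv2.INTER_CUBIC))
from fit import r
p=r.x;c,s=np.cos(p[2]),np.sin(p[2])
for y in(.12,.15,.18):
    ang=np.linspace(0,6.283,60); X=[[p[0]+c*(-.012+.051*np.cos(a))-s*(y+.051*np.sin(a)),p[1]+s*(-.012+.051*np.cos(a))+c*(y+.051*np.sin(a)),.15] for a in ang]
    u=(proj('side',X)-[180,100])*5; print(y,'base crop bbox',u.min(0),u.max(0))
E
```

```text
time_s: 14.2
tool_pos: [0.526, 0.1585, 0.187]
tcp_rot: [[0.026, 1.0, 0.015], [0.88, -0.03, 0.473], [0.474, 0.001, -0.881]]
force: [-0.2, -3.3, -1.7]
opening: 0.0505
time_s: 14.9
tool_pos: [0.5216, -0.0087, 0.1853]
tcp_rot: [[0.029, 0.999, 0.018], [0.88, -0.034, 0.473], [0.474, 0.002, -0.881]]
force: [-0.5, 0.8, 0.0]
opening: 0.0502
lift [-0.0123 -0.0675  0.1853]
shift [148.8  -0.6  76.9] turn [ 0.2  0.4 -0.2]
0.12 base crop bbox [234.6168136  341.70625392] [366.44479414 381.04198441]
0.15 base crop bbox [219.8342598  331.83965285] [349.58444528 369.90799529]
0.18 base crop bbox [205.52357538 322.27874836] [333.25389001 359.13859808]
```

View pics/k11.png

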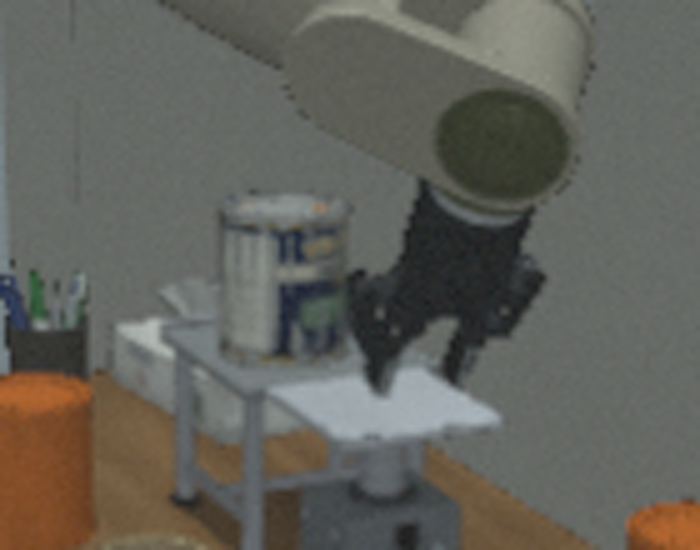

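The tin is upright on the stand. Its base spans crop columns 218–350 with its bottom at 365, which matches lift y ≈ 0.153 (stand centre 0.156). I back off fully, then do a numeric check.

```bash
python3 -m pendant '[[[0,0,-40,0,0,0],[0,0,-80,0,0,0],[0,0,-110,0,0,0],[0,0,-110,0,0,0],[0,0,-110,0,0,0]]]'
python3 - <<'E'
from h import *
a=eyes.camera('side'); o=cv2.imread('pics/s11.png')[:,:,::-1]
print('tin region change',np.abs(a[138:175,222:251].astype(int)-o[138:175,222:251]).mean(), readout.sense()['time_s'])
print(job.sign_off())
E
```

```text
time_s: 15.45
tool_pos: [0.5196, -0.0577, 0.2821]
tcp_rot: [[0.027, 0.999, 0.017], [0.88, -0.032, 0.474], [0.475, 0.002, -0.88]]
force: [0.7, 0.2, -0.9]
opening: 0.05
tin region change 2.9471885678782233 15.5
the job is handed in; nothing more can be done
None
```

The tin now stands upright on the stand, wholly clear of the lift platform, and the job is handed in at 15.5 s.

- **Pumping:** I made four strokes down to the stop, moving the gripper clear above the lever's rest height after each. Tracking the tin in the side camera gave rises of about 11 mm, then about 14 mm for each of the other three. Before the last stroke the platform measured about 139 mm, so it should have ended near 153 mm, about 3 mm above the stand's top.
- **Sliding:** I tilted the gripper with the fingers half open and pushed the tin across at low height, with at most about 7 N read between moves.
- **Last checks:** The side view put the tin's centre about 153 mm from the lift's axis, against 156 mm for the stand's centre. The tin did not move while the arm backed off, and the force on the tool was about zero.
- **Less than ideal:**
    - Stroke 1 stopped part-way down for about a second before I pressed on to the stop, without letting the lever back up.
    - The fingertips pressed at the stop with 60 to 73 N, under the 120 N wrist limit but more than needed.
    - I had no clear top view at the end because the arm blocked it, so the final position rests on the side camera alone.
    - I did not measure the other things on the bench again. In the side crops the two orange tins, the pen pot and the tissue box looked undisturbed.

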